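# Load the container stack onto the waiting vehicles of the model freight terminal

## Task

In the model railway's freight terminal, take the stack of four containers apart and load each one on the vehicle whose deck is made for its length: the shortest on the small lorry, the next on the short rail wagon, the third on the long rail wagon and the longest on the articulated lorry's trailer. Set each down gently, centred and square on its deck, without tipping a container or shoving the vehicles out of their places, and leave the van and the forklift alone.

Things in the scene. Friction and masses are not known exactly. Their poses are not given: they have to be found in the camera images.
- c12: Model freight container, a plain red-brown corrugated box, 58 long (its x), 38 wide (y), 40 high; the shortest (12 ft), double doors in its sides. At the start the top tier of the stack (underside at 120 mm). Origin: centre of its underside, z up. May face either way round. About 60 g. Grip it across its width within the upper 35 mm: the container below is as wide.
- c20: Model freight container, a plain red-brown corrugated box, 95 long (its x), 38 wide (y), 40 high; 20 ft. At the start the third tier of the stack (underside at 80 mm). Origin: centre of its underside, z up. May face either way round. About 85 g. Grip it across its width within the upper 35 mm: the container below is as wide.
- c31: Model freight container, a plain red-brown corrugated box, 147 long (its x), 38 wide (y), 40 high; 31 ft. At the start the second tier of the stack (underside at 40 mm). Origin: centre of its underside, z up. May face either way round. About 120 g. Grip it across its width within the upper 35 mm: the container below is as wide.
- c40: Model freight container, a plain red-brown corrugated box, 190 long (its x), 38 wide (y), 40 high; the longest (40 ft). At the start the bottom tier of the stack, on the work surface. Origin: centre of its underside, z up. May face either way round. About 150 g. Grip it across its width within the upper 35 mm.
- lorry: Small rigid road lorry with a white cab, 98 mm long in all; the cab (34 wide, 40 high) begins 38 mm from the deck's centre on the -x side. Flat dark load deck 64 long (its x), 38 wide (y), its top 18 mm above the origin. Origin: under the deck's centre, on the work surface, z up. Stands loose on wheels that do not turn; slides if pushed hard.
- artic: Articulated lorry: long flat semi-trailer behind a white tractor cab, 238 mm long in all; the cab (37 wide, 46 high) begins 107 mm from the deck's centre on the -x side. Flat dark load deck 196 long (its x), 38 wide (y), its top 20 mm above the origin. Origin: under the deck's centre, on the work surface, z up. Stands loose on wheels that do not turn; slides if pushed hard.
- wagon20: Short two-axle flat rail wagon standing on the track, no cab. Flat dark load deck 101 long (its x), 38 wide (y), its top 18 mm above the origin. Origin: under the deck's centre, on the rail tops, 8 mm above the work surface (deck 26 mm above it), z up. Stands loose on wheels that do not turn; slides if pushed hard.
- wagon31: Long flat rail wagon on two bogies standing on the same track, no cab. Flat dark load deck 153 long (its x), 38 wide (y), its top 18 mm above the origin. Origin: under the deck's centre, on the rail tops, 8 mm above the work surface (deck 26 mm above it), z up. Stands loose on wheels that do not turn; slides if pushed hard.
- van: Bystander: loose grey model van, 72 long (x), 29 wide, 34 high. Origin: centre of its underside. To be left alone.
- forklift: Bystander: loose yellow model forklift truck, about 58 long (x, fork to -x), 24 wide, 45 high. Origin: on the ground under its middle. To be left alone.

How it is judged:
By the outcome, as a careful person would: the job done as asked, in the order asked, and still so for the second after the job is handed in, with the robot touching nothing.
It also fails if it takes over 122 s, if anything falls off the work surface, if the arm or the gripper's body presses on something with over 40 N, if the wrist force passes 120 N, or if a joint passes its speed limit or range.

## Robot

A 7-joint arm with a two-finger parallel gripper is mounted at the origin on the work surface. World frame = base frame: x ahead of the robot, y to its left, z up, the work surface at z = 0. Lengths are in mm, angles in rad, forces in N, time in s.
With the tool pointing down it reaches from about 400 to 875 mm from the base axis. Payload 4.4 kg.
Tool frame: the origin (TCP) lies on the centre line of the jaws, within the pads' length; the fingertips stand 19 mm ahead of it and the grasp point (between the pads) is the TCP; z points along the fingers, y is the line along which they close (so a half turn about z gives the same grasp; the last joint's range is limited). The gripper opens to 85 mm and grips with 20 to 120 N. Pads are 22 mm wide; open, the fingers measure 114 mm over their backs; the gripper's body (76 mm by 85 mm) begins 54 mm behind the grasp point. The pads swing forward as they close: fully open they stand 13 mm farther back than shut.
Start: joints at [1.101, 0.628, 0.038, 1.517, -0.027, 0.996, -0.02], TCP at [255.423, -597.726, 250.313] pointing down, gripper open.
Joint ranges: [-3.06, 3.06], [-0.37, 2.12], [-1.25, 1.32], [0.18, 2.47], [-1.1, 4.24], [0.23, 1.98], [-2.94, 2.94]. Speed limits (rad/s): [2.57, 2.57, 3.14, 3.14, 3.14, 3.14, 3.14].

## Interface

Orientations are given as [roll, pitch, yaw] about the fixed x, y, z axes, in that order (R = Rz(yaw) Ry(pitch) Rx(roll)).
In Python, from cell import ctrl, viewer, silhouettes gives the robot as it stands.
- The arm moves only by the shell command python3 -m creep 'ROWS'. ROWS is JSON, a list of rows, each an object with "jaw": the gripper command: -1 is shut, 1 is fully open, values between are in proportion; "xyz": the shift along the tool's x, y, z in mm, a list of three; "angular": the turn, a rotation vector about the tool's x, y, z in rad, a list of three. In form: [{"jaw": jaw, "xyz": [tx, ty, tz], "angular": [rx, ry, rz]}, ...]. A call has 1 to 12 rows; each row is the pose to reach, as a shift and turn from the pose commanded when the call began, along the tool's axes at that moment; what a row does not reach only later rows make up. A row lasts 1/8 s, in which the tool goes at most 62.5 mm and 10.7 degrees, less where a joint would pass 70% of its speed; a pose out of reach is approached as far as the arm can. A call with a gripper value outside its range is refused whole. The fingers move at their own pace and stop on an object; the grip force is fixed at half the most. Time passes only in rows, so rows that repeat a pose let the fingers close. It gives the time, the measured TCP pose, the force, the opening and the grip force at its end, in the units of the state.
- ctrl.read_state(): the state, without advancing time (a new reading comes with each control period).
- viewer.get_image(name): name is "scene" or "top" or "wrist"; returns (picture, depth): 480x640x3 uint8, red, green, blue; 480x640 float32, mm along the optical axis (not along the pixel's ray), 0 where there is no reading.
- viewer.camera_model(name): a dict with "fx", "fy", "cx", "cy" (pixels), "dist" ([k1, k2, p1, p2, k3] as OpenCV has them; the pictures are not rectified), "T" (4x4, takes a point from camera to world coordinates). Camera axes: x right, y down, z forward; pixel columns grow to the right and rows downward; lengths in mm; the calibration is good to about 2 mm. A picture is of the moment at which its call begins: read the wrist's pose just before it. camera_model takes no time and is no camera call; for the wrist camera it gives the pose at the moment of the call.
- ctrl.finish_job(): hands the job in; it is judged then, once.
Trained networks look in the newest picture that a camera, given by its name, has taken for a name from the list of things; names that differ only in an ending like _2 or _b are one class to them, and where a whole thing is asked for, a point or a joint stands for the part that bears it (a point fixed in the world has none). Each returns a list of dicts, best first, with "score" (0 to 1); they miss things now and then, are a little off and sometimes report something else, mostly with a low value. They report only what shows in the picture. A call takes as long as a camera call.
- silhouettes(camera, target): "pixels" (480x640 bool, what is visible of it) and "xy" ([column, row] in pixels, amid what is visible of it).
The state is a dict: "clock": time; "qpos": joint angles; "qd": joint speeds; "tau": joint torques, N m; "eef_pos": TCP position; "tool_rot": TCP orientation; "force": force on the tool from outside, world axes, zero at the start; "torque": the same for the moment, N m; "width": finger opening in mm; "gripper_force": force on a finger pad.
Only numpy, scipy, OpenCV 4.12 (cv2) and the standard library are available. Lean on these libraries where they do the work, as an engineer would, in place of code of your own. Each camera call takes 0.05 s, during which the arm holds its last target. There are 200 camera calls.

## Working session

There is one attempt and no reset: what is moved stays moved. The work goes in short steps, Python scripts to look and compute and a shell command to move; the robot and the scene stay as the last step left them, time stands still between calls to the robot, and variables do not carry over. Pictures are saved under pics/ and viewed, at most 14 in all, crops included, and the job is handed in when it is done.

```bash
ls; mkdir -p pics
cat > h.py <<'E'
import numpy as np, cv2
from cell import ctrl, viewer, silhouettes
def shot(cam,fn):
    im,d=viewer.get_image(cam); cv2.imwrite('pics/'+fn,im[:,:,::-1]); return im,d,viewer.camera_model(cam)
def cloud(d,m):
    v,u=np.mgrid[0:480,0:640]
    K=np.array([[m['fx'],0,m['cx']],[0,m['fy'],m['cy']],[0,0,1.]])
    p=cv2.undistortPoints(np.stack([u,v],-1).reshape(-1,1,2).astype(float),K,np.array(m['dist'])).reshape(480,640,2)
    P=np.dstack([p*d[...,None],d]); T=np.array(m['T'])
    W=P@T[:3,:3].T+T[:3,3]; W[d<=0]=np.nan
    return W
E
python3 - <<'E'
from h import *
s=ctrl.read_state(); print(s)
for c in ('scene','top'):
    im,d,m=shot(c,c+'0.png'); W=cloud(d,m); np.save(c+'0.npy',W); print(c,np.array(m['T']).round(2).tolist(),m['fx'])
    for t in 'c12 c20 c31 c40 lorry artic wagon20 wagon31 van forklift'.split():
        for r in silhouettes(c,t)[:2]:
            k=r['pixels']; Q=W[k]; Q=Q[~np.isnan(Q[:,0])]
            if len(Q)==0: print(t,'none');continue
            rc=cv2.minAreaRect(Q[:,:2].astype(np.float32))
            print(c,t,round(r['score'],2),np.round(r['xy']),k.sum(),'z',np.percentile(Q[:,2],[5,50,95]).round(0),'rect',np.round(rc[0]),np.round(rc[1]),round(rc[2],1))
E
```

```text
pics
{'clock': 0.0, 'qpos': array([ 1.10122986,  0.62932355,  0.03842514,  1.5183715 , -0.02698319,
        0.9962808 , -0.02000336]), 'qd': array([-0.00088369,  0.00023775, -0.00036565,  0.00092132,  0.00053267,
       -0.00094872,  0.00013158]), 'tau': array([-1.03031882e-03, -5.63404012e+01,  1.22706000e+00, -1.93455344e+01,
        1.13155588e-02,  1.05187358e-02,  1.27093915e-05]), 'eef_pos': array([ 255.17759636, -597.18187916,  249.40225408]), 'tool_rot': array([-3.13972721e+00,  2.76654009e-05,  4.03785813e-01]), 'force': array([-0.29924818,  0.80141259,  0.53246845]), 'torque': array([-0.02433552,  0.06106367,  0.03490302]), 'gripper_force': 0.0, 'width': 85.53295345276686}
scene [[-0.31, 0.72, -0.62, 1216.21], [0.95, 0.24, -0.2, 197.51], [0.01, -0.66, -0.76, 926.2], [0.0, 0.0, 0.0, 1.0]] 524.79863981994
scene c12 0.86 [213. 191.] 738 z [ 81. 104. 121.] rect [ 431. -341.] [169. 115.] 30.7
scene c12 0.74 [226. 216.] 1039 z [ 1. 22. 41.] rect [ 462. -312.] [ 44. 217.] 0.1
scene c20 0.86 [213. 191.] 738 z [ 81. 104. 121.] rect [ 431. -341.] [169. 115.] 30.7
scene c20 0.74 [226.
[... 2058 characters left out ...]
 21. 47.] rect [471.  11.] [ 40. 238.] 6.3
top wagon20 0.79 [378. 211.] 834 z [21. 26. 31.] rect [ 640. -188.] [ 48. 170.] 1.0
top wagon20 0.64 [253. 224.] 536 z [22. 27. 31.] rect [627. 160.] [ 40. 107.] 2.1
top wagon31 0.79 [378. 211.] 834 z [21. 26. 31.] rect [ 640. -188.] [ 48. 170.] 1.0
top wagon31 0.64 [253. 224.] 536 z [22. 27. 31.] rect [627. 160.] [ 40. 107.] 2.1
top van 0.72 [468. 239.] 322 z [15. 33. 39.] rect [ 544. -414.] [30. 73.] 23.5
top van 0.41 [449. 269.] 466 z [124. 159. 164.] rect [ 456. -324.] [58. 38.] 86.6
top forklift 0.68 [163. 263.] 178 z [ 1. 20. 39.] rect [541. 392.] [32. 45.] 12.6
top forklift 0.33 [251. 223.] 576 z [20. 26. 31.] rect [626. 159.] [ 41. 121.] 1.6
```

View pics/scene0.png

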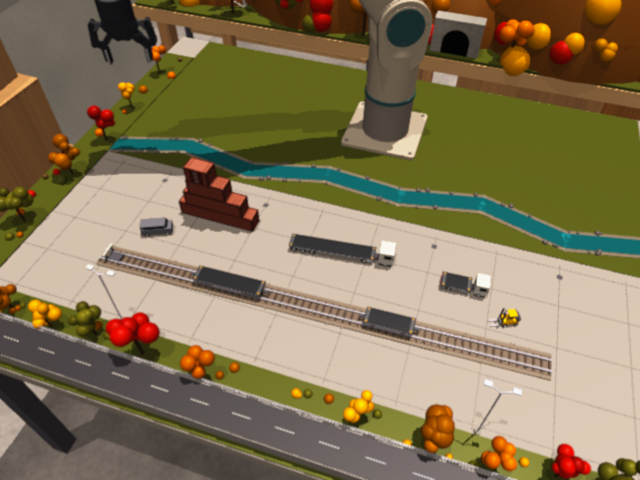

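View pics/top0.png

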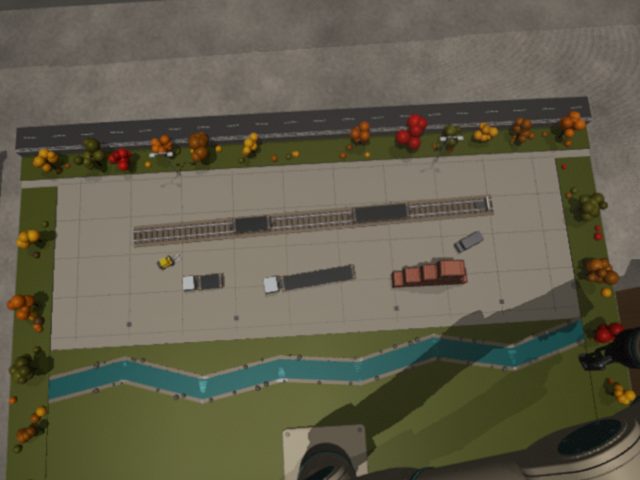

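Run:
```python
from h import *
def fit(W,x0,x1,y0,y1,z0,z1,n):
    k=(W[...,0]>x0)&(W[...,0]<x1)&(W[...,1]>y0)&(W[...,1]<y1)&(W[...,2]>z0)&(W[...,2]<z1)
    k=cv2.morphologyEx(k.astype(np.uint8),cv2.MORPH_OPEN,np.ones((3,3)))>0
    Q=W[k]
    if len(Q)<10: print(n,'few');return
    r=cv2.minAreaRect(Q[:,:2].astype(np.float32)); print(n,len(Q),np.round(r[0],1),np.round(r[1],1),round(r[2],1),'z',np.median(Q[:,2]).round(1))
for c in('scene','top'):
    W=np.load(c+'0.npy'); print(c)
    fit(W,420,500,-430,-200,152,170,'c12')
    fit(W,420,500,-430,-200,112,128,'c20')
    fit(W,420,500,-430,-200,72,88,'c31')
    fit(W,420,500,-430,-200,33,48,'c40')
    fit(W,440,520,220,360,34,50,'lorrycab'); fit(W,440,520,220,360,15,25,'lorrydeck')
    fit(W,420,520,-130,150,39,55,'arcab'); fit(W,420,520,-130,150,16,26,'ardeck')
    fit(W,590,680,90,230,21,32,'w20'); fit(W,590,680,-300,-90,21,32,'w31')
    print('table z',np.nanmedian(W[200:400,100:500,2][np.abs(W[200:400,100:500,2])<8]))
```

```text
scene
c12 370 [ 464.1 -327.3] [60.2 41.6] 88.5 z 159.0
c20 317 [ 464.5 -312.9] [41.7 94.6] 1.2 z 119.5
c31 440 [ 464.8 -301.4] [ 40.9 147.7] 1.9 z 79.5
c40 384 [ 471.2 -299.6] [ 42.2 192.9] 7.1 z 40.1
lorrycab 181 [482.9 322.6] [36.2 27.8] 6.7 z 39.2
lorrydeck 362 [485.  287.6] [41.6 96.9] 3.2 z 17.8
arcab 201 [464.6 110.4] [41.5 32.8] 11.7 z 45.0
ardeck 1115 [477.2   0.6] [ 43.6 219.4] 6.4 z 19.6
w20 827 [632.1 157.3] [ 41.8 100.6] 1.8 z 25.4
w31 1094 [ 643.4 -190. ] [ 41.4 153.7] 2.0 z 25.4
table z 0.05152221215047348
top
c12 378 [ 457.5 -325. ] [56.  36.5] 86.6 z 160.3
c20 227 [ 456.4 -280.9] [35.4 37.6] 86.2 z 120.1
c31 240 [ 457.9 -246.1] [39.  39.3] 0.4 z 80.0
c40 161 [ 449.3 -297.5] [186.8  37.7] 85.7 z 40.7
lorrycab 133 [476.7 325.3] [27.2 33.8] 88.9 z 40.6
lorrydeck 181 [479.4 274.1] [38.1 61.1] 0.5 z 18.9
arcab 183 [459.6 113. ] [37.  32.4] 4.9 z 46.3
ardeck 836 [473.1  -9.4] [ 38.9 195.7] 6.3 z 20.4
w20 501 [626.3 159.3] [ 40.3 100.6] 2.3 z 26.6
w31 729 [ 637.6 -188.9] [ 40.7 153.9] 2.0 z 26.4
table z 1.1721880620862066
```

The scene view shows the stepped stack at about (215,195), the artic at (343,248) and the lorry at (465,283). Both cabs point to +y. The wagons are at (229,281) and (388,322). The top view agrees. I'll fly over the stack with yaw near 90° and take a close look.

```bash
python3 -m creep '[{"jaw":1,"xyz":[150,-85,-100],"angular":[0,0,-0.5]},{"jaw":1,"xyz":[295,-170,-110],"angular":[0,0,-1.167]},{"jaw":1,"xyz":[295,-170,-110],"angular":[0,0,-1.167]},{"jaw":1,"xyz":[295,-170,-110],"angular":[0,0,-1.167]},{"jaw":1,"xyz":[295,-170,-110],"angular":[0,0,-1.167]},{"jaw":1,"xyz":[295,-170,-110],"angular":[0,0,-1.167]},{"jaw":1,"xyz":[295,-170,-110],"angular":[0,0,-1.167]},{"jaw":1,"xyz":[295,-170,-110],"angular":[0,0,-1.167]},{"jaw":1,"xyz":[295,-170,-110],"angular":[0,0,-1.167]},{"jaw":1,"xyz":[295,-170,-110],"angular":[0,0,-1.167]}]'
cat >> h.py <<'E'
def fit(W,x0,x1,y0,y1,z0,z1,n):
    k=(W[...,0]>x0)&(W[...,0]<x1)&(W[...,1]>y0)&(W[...,1]<y1)&(W[...,2]>z0)&(W[...,2]<z1)
    k=cv2.morphologyEx(k.astype(np.uint8),cv2.MORPH_OPEN,np.ones((5,5)))
    nl,l,st,_=cv2.connectedComponentsWithStats(k)
    if nl<2: print(n,'few');return
    k=l==1+st[1:,4].argmax(); Q=W[k]; v,u=np.where(k)
    r=cv2.minAreaRect(Q[:,:2].astype(np.float32)); a=r[2]; w,h=r[1]
    if w<h: a+=90
    a=(a+0)%180
    print(n,len(Q),'ctr',np.round(r[0],1),'size',round(max(w,h),1),round(min(w,h),1),'yaw',round(np.deg2rad(a),3),'z',np.median(Q[:,2]).round(1),'px',u.min(),u.max(),v.min(),v.max())
def st():
    s=ctrl.read_state(); print('t',round(s['clock'],2),s['eef_pos'].round(1),s['tool_rot'].round(3),'w',round(s['width'],1),'q',s['qpos'].round(2))
def stack(W,z=0):
    for n,h in (('c12',160),('c20',120),('c31',80),('c40',40)): fit(W,400,520,-450,-150,h-6,h+6,n)
E
python3 - <<'E'
from h import *
st(); im,d,m=shot('wrist','w1.png'); W=cloud(d,m); print(np.array(m['T']).round(2).tolist(),m['fx']); stack(W); st()
E
```

```text
clock: 2.35
eef_pos: [459.4, -326.2, 360.1]
tool_rot: [-3.141, -0.0, 1.569]
force: [-0.2, 0.7, 0.4]
width: 85.3
gripper_force: 0.0
t 2.35 [ 459.4 -326.2  360.1] [-3.141 -0.     1.569] w 85.3 q [ 0.77  0.41 -0.31  1.6   0.13  1.15  0.44]
[[1.0, -0.0, -0.0, 458.92], [-0.0, -0.95, -0.3, -248.66], [-0.0, 0.3, -0.95, 483.64], [0.0, 0.0, 0.0, 1.0]] 344.0692181663664
c12 2308 ctr [ 460.3 -326.3] size 58.6 38.0 yaw 1.526 z 159.7 px 303 344 186 246
c20 1216 ctr [ 459.3 -281.7] size 37.6 34.0 yaw 3.117 z 119.8 px 304 340 149 183
c31 1196 ctr [ 460.1 -246.4] size 38.1 37.0 yaw 1.557 z 79.8 px 306 339 112 148
c40 592 ctr [ 457.8 -215.2] size 37.4 20.3 yaw 3.136 z 39.7 px 305 336 94 112
t 2.4 [ 459.4 -326.   360.1] [-3.141 -0.     1.569] w 85.2 q [ 0.77  0.41 -0.31  1.6   0.13  1.15  0.44]
```

View pics/w1.png

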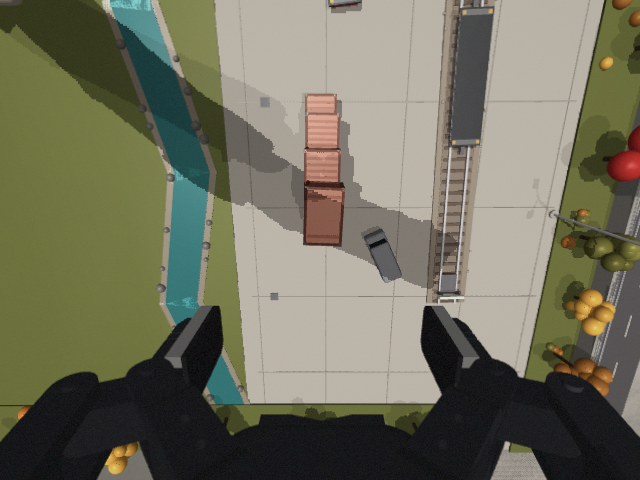

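The wrist view shows the stack from (304,94) to (344,246), with c12 at (324,216). The van is clear at (382,255) and wagon31 is at (470,75). c12 measures 58.6×38 mm, as it should. I'll grasp it.

```bash
python3 -m creep '[{"jaw":1,"xyz":[0,1,60],"angular":[0,0,0.04]},{"jaw":1,"xyz":[0,1,120],"angular":[0,0,0.04]},{"jaw":1,"xyz":[0,1,170],"angular":[0,0,0.04]},{"jaw":1,"xyz":[0,1,200],"angular":[0,0,0.04]},{"jaw":1,"xyz":[0,1,215],"angular":[0,0,0.04]},{"jaw":1,"xyz":[0,1,215],"angular":[0,0,0.04]},{"jaw":-0.3,"xyz":[0,1,215],"angular":[0,0,0.04]},{"jaw":-0.3,"xyz":[0,1,215],"angular":[0,0,0.04]},{"jaw":-0.3,"xyz":[0,1,215],"angular":[0,0,0.04]},{"jaw":-0.3,"xyz":[0,1,215],"angular":[0,0,0.04]}]'
```

```text
clock: 3.65
eef_pos: [461.4, -326.0, 146.5]
tool_rot: [3.14, 0.001, 1.531]
force: [-1.2, -0.6, 6.7]
width: 37.5
gripper_force: 60.9
```

```bash
python3 -m creep '[{"jaw":-0.3,"xyz":[0,0,-15],"angular":[0,0,0]},{"jaw":-0.3,"xyz":[0,0,-60],"angular":[0,0,0]},{"jaw":-0.3,"xyz":[30,0,-115],"angular":[0,0,-0.04]},{"jaw":-0.3,"xyz":[80,-1,-150],"angular":[0,0,-0.04]},{"jaw":-0.3,"xyz":[140,-2,-185],"angular":[0,0,-0.04]},{"jaw":-0.3,"xyz":[195,-3,-185],"angular":[0,0,-0.04]},{"jaw":-0.3,"xyz":[250,-3,-185],"angular":[0,0,-0.04]},{"jaw":-0.3,"xyz":[300,-3,-185],"angular":[0,0,-0.04]},{"jaw":-0.3,"xyz":[325,-3,-185],"angular":[0,0,-0.04]},{"jaw":-0.3,"xyz":[330,-3,-185],"angular":[0,0,-0.04]},{"jaw":-0.3,"xyz":[330,-3,-185],"angular":[0,0,-0.04]}]'
python3 - <<'E'
from h import *
st(); im,d,m=shot('wrist','w2.png'); W=cloud(d,m); np.save('w2.npy',W)
fit(W,410,540,-140,200,39,55,'arcab'); fit(W,410,540,-140,104,15,26,'ardeck')
fit(W,590,680,80,240,21,32,'w20'); fit(W,420,530,200,350,14,23,'ldeck')
E
```

```text
clock: 5.03
eef_pos: [471.0, 3.5, 330.6]
tool_rot: [3.141, 0.001, 1.57]
force: [0.2, -1.4, -1.1]
width: 37.0
gripper_force: 60.2
t 5.03 [471.    3.5 330.6] [3.141e+00 1.000e-03 1.570e+00] w 37.0 q [ 0.25  0.3  -0.42  1.88  0.14  1.   -0.23]
arcab 1064 ctr [461.4 111.9] size 37.3 32.8 yaw 0.111 z 45.7 px 296 330 85 119
ardeck 3573 ctr [472.5  11.5] size 151.4 38.6 yaw 1.679 z 19.8 px 301 343 126 244
w20 3627 ctr [628.2 157.2] size 101.3 40.2 yaw 1.598 z 25.7 px 442 485 6 108
ldeck few
```

```bash
python3 -m creep '[{"jaw":-0.3,"xyz":[45,4,0],"angular":[0,0,0]},{"jaw":-0.3,"xyz":[105,9,0],"angular":[0,0,0]},{"jaw":-0.3,"xyz":[160,9,0],"angular":[0,0,0]},{"jaw":-0.3,"xyz":[200,9,-10],"angular":[0,0,0]},{"jaw":-0.3,"xyz":[211,9,-10],"angular":[0,0,0]},{"jaw":-0.3,"xyz":[211,9,-10],"angular":[0,0,0]},{"jaw":-0.3,"xyz":[211,9,-10],"angular":[0,0,0]}]'
python3 - <<'E'
from h import *
st(); im,d,m=shot('wrist','w3.png'); W=cloud(d,m); np.save('w3.npy',W)
fit(W,420,540,230,380,34,50,'lcab'); fit(W,420,540,210,370,13,23,'ldeck')
fit(W,590,680,80,240,21,32,'w20')
E
```

```text
clock: 5.95
eef_pos: [480.6, 212.8, 339.9]
tool_rot: [-3.141, 0.002, 1.567]
force: [0.1, 0.2, -0.4]
width: 37.2
gripper_force: 60.2
t 5.95 [480.6 212.8 339.9] [-3.141e+00  2.000e-03  1.567e+00] w 37.2 q [-0.14  0.38 -0.47  1.73  0.19  1.08 -0.68]
lcab 769 ctr [479.1 324.9] size 33.2 27.5 yaw 0.007 z 40.0 px 306 335 87 113
ldeck 1630 ctr [481.9 272.7] size 64.5 38.6 yaw 1.617 z 18.1 px 307 339 119 173
w20 2167 ctr [628.  158.4] size 101.6 39.1 yaw 1.611 z 26.0 px 417 450 198 271
```

View pics/w3.png

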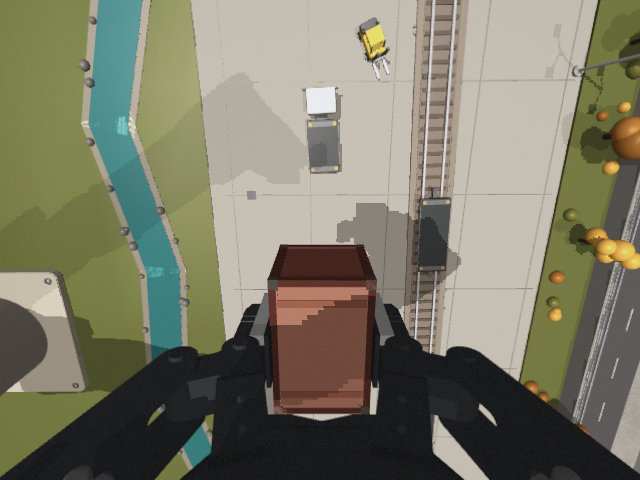

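The wrist view shows the lorry deck at (323,146) with its cab towards the top, the forklift at (374,42) and wagon20 at (433,235). c12 is held squarely. I'll approach the lorry deck.

```bash
python3 -m creep '[{"jaw":-0.3,"xyz":[40,1,20],"angular":[0,0,-0.05]},{"jaw":-0.3,"xyz":[60,1.3,75],"angular":[0,0,-0.05]},{"jaw":-0.3,"xyz":[60,1.3,130],"angular":[0,0,-0.05]},{"jaw":-0.3,"xyz":[60,1.3,185],"angular":[0,0,-0.05]},{"jaw":-0.3,"xyz":[60,1.3,235],"angular":[0,0,-0.05]},{"jaw":-0.3,"xyz":[60,1.3,265],"angular":[0,0,-0.05]},{"jaw":-0.3,"xyz":[60,1.3,283],"angular":[0,0,-0.05]},{"jaw":-0.3,"xyz":[60,1.3,288],"angular":[0,0,-0.05]},{"jaw":-0.3,"xyz":[60,1.3,288],"angular":[0,0,-0.05]}]'
python3 - <<'E'
from h import *
st(); im,d,m=shot('wrist','w4.png'); W=cloud(d,m)
E
```

```text
clock: 7.12
eef_pos: [482.1, 275.4, 53.0]
tool_rot: [3.14, -0.001, 1.62]
force: [-0.5, -0.7, -0.9]
width: 37.2
gripper_force: 60.2
t 7.12 [482.1 275.4  53. ] [ 3.14e+00 -1.00e-03  1.62e+00] w 37.2 q [-0.38  0.8  -0.29  1.92  0.47  0.48 -0.96]
```

View pics/w4.png

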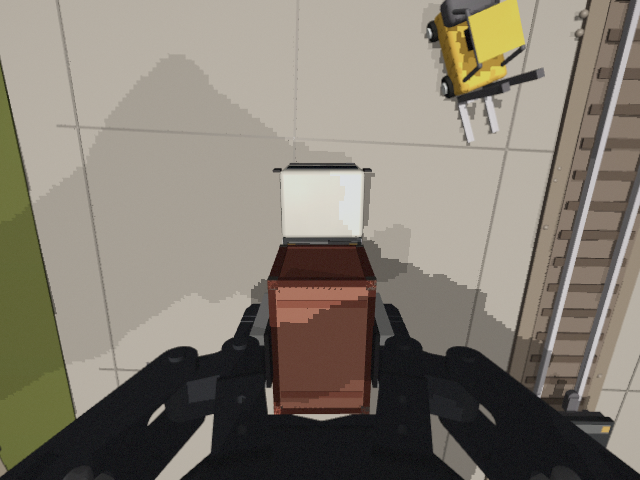

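Close view: the held c12 box at (322,340) sits in line with the white cab at (322,205). I'll shift 2.7 mm in -y and lower.

```bash
python3 -m creep '[{"jaw":-0.3,"xyz":[-2.7,0,1],"angular":[0,0,0]},{"jaw":-0.3,"xyz":[-2.7,0,3],"angular":[0,0,0]},{"jaw":-0.3,"xyz":[-2.7,0,5],"angular":[0,0,0]},{"jaw":-0.3,"xyz":[-2.7,0,6],"angular":[0,0,0]},{"jaw":-0.3,"xyz":[-2.7,0,6.5],"angular":[0,0,0]},{"jaw":-0.3,"xyz":[-2.7,0,7],"angular":[0,0,0]},{"jaw":-0.3,"xyz":[-2.7,0,7],"angular":[0,0,0]}]'
```

```text
clock: 8.05
eef_pos: [481.5, 272.7, 45.3]
tool_rot: [-3.142, 0.0, 1.621]
force: [-0.1, -0.6, -0.3]
width: 37.1
gripper_force: 60.2
```

```bash
python3 -m creep '[{"jaw":-0.3,"xyz":[0,0.3,0.4],"angular":[0,0,0]},{"jaw":-0.3,"xyz":[0,0.3,0.8],"angular":[0,0,0]},{"jaw":-0.3,"xyz":[0,0.3,0.8],"angular":[0,0,0]}]'
```

```text
clock: 8.43
eef_pos: [482.0, 272.7, 44.6]
tool_rot: [3.141, -0.0, 1.621]
force: [0.3, 0.1, -0.2]
width: 36.8
gripper_force: 60.3
```

```bash
python3 -m creep '[{"jaw":-0.3,"xyz":[0,0,0.5],"angular":[0,0,0]},{"jaw":-0.3,"xyz":[0,0,1],"angular":[0,0,0]},{"jaw":-0.3,"xyz":[0,0,1],"angular":[0,0,0]}]'
```

```text
clock: 8.8
eef_pos: [482.0, 272.7, 44.5]
tool_rot: [3.141, 0.0, 1.621]
force: [-1.9, -1.3, 8.8]
width: 36.9
gripper_force: 61.5
```

```bash
python3 -m creep '[{"jaw":-0.3,"xyz":[0,0,-0.7],"angular":[0,0,0]},{"jaw":1,"xyz":[0,0,-0.7],"angular":[0,0,0]},{"jaw":1,"xyz":[0,0,-0.7],"angular":[0,0,0]},{"jaw":1,"xyz":[0,0,-0.7],"angular":[0,0,0]},{"jaw":1,"xyz":[0,0,-25],"angular":[0,0,0]},{"jaw":1,"xyz":[0,0,-80],"angular":[0,0,0]},{"jaw":1,"xyz":[-20,0,-140],"angular":[0,0,0]},{"jaw":1,"xyz":[-60,0,-180],"angular":[0,0,0]},{"jaw":1,"xyz":[-80,0,-200],"angular":[0,0,0]},{"jaw":1,"xyz":[-80,0,-200],"angular":[0,0,0]},{"jaw":1,"xyz":[-80,0,-200],"angular":[0,0,0]}]'
python3 - <<'E'
from h import *
st(); im,d,m=shot('wrist','w5.png'); W=cloud(d,m)
fit(W,420,540,210,303,50,66,'c12top'); fit(W,420,540,230,380,34,46,'lcab'); fit(W,420,540,210,370,13,23,'ldeck')
cv2.imwrite('pics/w5c.png',cv2.resize(im[60:300,200:440,::-1],None,fx=2.5,fy=2.5))
E
```

```text
clock: 10.18
eef_pos: [485.3, 193.5, 242.8]
tool_rot: [-3.141, -0.0, 1.622]
force: [-0.8, -0.3, -0.8]
width: 85.6
gripper_force: 0.0
t 10.18 [485.3 193.5 242.8] [-3.141 -0.     1.622] w 85.6 q [-0.1   0.49 -0.48  1.87  0.29  0.85 -0.68]
c12top 3165 ctr [480.9 272.2] size 57.0 38.1 yaw 1.62 z 57.4 px 300 345 95 165
lcab 1395 ctr [479.  324.5] size 33.4 28.0 yaw 0.042 z 39.5 px 304 343 49 85
ldeck few
```

View pics/w5c.png

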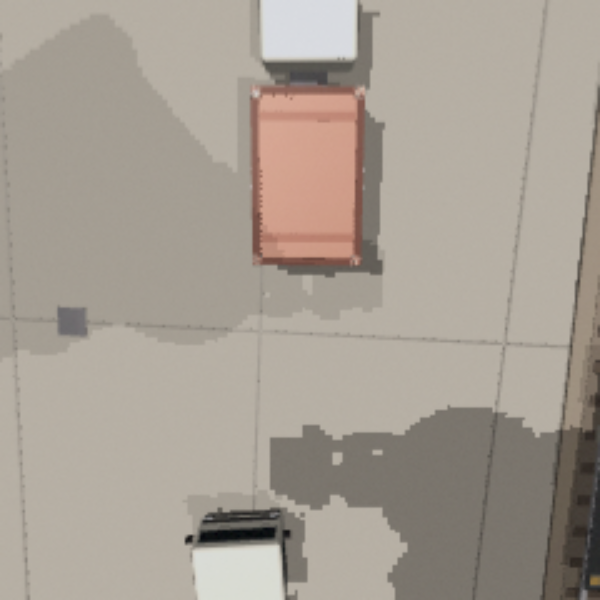

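c12 sits square on the lorry: it measures (481,272) and the deck centre inferred from the cab is (481.5,272.5). Going back to the stack for c20.

```bash
python3 -m creep '[{"jaw":1,"xyz":[-40,-4,-40],"angular":[0,0,0]},{"jaw":1,"xyz":[-100,-10,-80],"angular":[0,0,0.07]},{"jaw":1,"xyz":[-160,-16,-80],"angular":[0,0,0.07]},{"jaw":1,"xyz":[-220,-22,-80],"angular":[0,0,0.07]},{"jaw":1,"xyz":[-280,-28,-80],"angular":[0,0,0.07]},{"jaw":1,"xyz":[-340,-34,-80],"angular":[0,0,0.07]},{"jaw":1,"xyz":[-400,-40,-80],"angular":[0,0,0.07]},{"jaw":1,"xyz":[-460,-46,-80],"angular":[0,0,0.07]},{"jaw":1,"xyz":[-505,-50,-80],"angular":[0,0,0.07]},{"jaw":1,"xyz":[-521,-52,-80],"angular":[0,0,0.07]},{"jaw":1,"xyz":[-521,-52,-80],"angular":[0,0,0.07]},{"jaw":1,"xyz":[-521,-52,-80],"angular":[0,0,0.07]}]'
python3 - <<'E'
from h import *
st(); im,d,m=shot('wrist','w6.png'); W=cloud(d,m); stack(W); fit(W,590,690,-300,-90,21,32,'w31')
E
```

```text
clock: 11.72
eef_pos: [460.8, -327.5, 323.2]
tool_rot: [-3.141, -0.002, 1.554]
force: [0.1, 0.0, 0.3]
width: 85.5
gripper_force: 0.0
t 11.72 [ 460.8 -327.5  323.2] [-3.141e+00 -2.000e-03  1.554e+00] w 85.5 q [ 0.82  0.45 -0.37  1.65  0.18  1.07  0.38]
c12 few
c20 3866 ctr [ 458.5 -312.6] size 94.5 38.1 yaw 1.553 z 120.0 px 299 340 150 247
c31 1490 ctr [ 459.5 -247.4] size 38.0 37.5 yaw 3.124 z 80.0 px 301 338 110 149
c40 688 ctr [ 457.2 -215.2] size 37.3 20.3 yaw 3.13 z 39.9 px 300 334 89 109
w31 5171 ctr [ 639.6 -193.1] size 146.1 40.1 yaw 1.602 z 26.1 px 459 505 0 144
```

```bash
python3 -m creep '[{"jaw":1,"xyz":[15,-2.5,60],"angular":[0,0,0]},{"jaw":1,"xyz":[15,-2.5,120],"angular":[0,0,0]},{"jaw":1,"xyz":[15,-2.5,170],"angular":[0,0,0]},{"jaw":1,"xyz":[15,-2.5,203],"angular":[0,0,0]},{"jaw":1,"xyz":[15,-2.5,216],"angular":[0,0,0]},{"jaw":1,"xyz":[15,-2.5,216],"angular":[0,0,0]},{"jaw":1,"xyz":[15,-2.5,216],"angular":[0,0,0]},{"jaw":-0.3,"xyz":[15,-2.5,216],"angular":[0,0,0]},{"jaw":-0.3,"xyz":[15,-2.5,216],"angular":[0,0,0]},{"jaw":-0.3,"xyz":[15,-2.5,216],"angular":[0,0,0]},{"jaw":-0.3,"xyz":[15,-2.5,216],"angular":[0,0,0]}]'
```

```text
clock: 13.15
eef_pos: [458.5, -315.5, 108.2]
tool_rot: [3.14, 0.001, 1.551]
force: [0.8, -0.4, 5.9]
width: 37.0
gripper_force: 60.9
```

```bash
python3 -m creep '[{"jaw":-0.3,"xyz":[0,0,-12],"angular":[0,0,0]},{"jaw":-0.3,"xyz":[0,0,-50],"angular":[0,0,0]},{"jaw":-0.3,"xyz":[20,7,-95],"angular":[0,0,0]},{"jaw":-0.3,"xyz":[70,24,-110],"angular":[0,0,-0.054]},{"jaw":-0.3,"xyz":[125,42,-110],"angular":[0,0,-0.054]},{"jaw":-0.3,"xyz":[182,62,-110],"angular":[0,0,-0.054]},{"jaw":-0.3,"xyz":[240,81,-110],"angular":[0,0,-0.054]},{"jaw":-0.3,"xyz":[298,101,-110],"angular":[0,0,-0.054]},{"jaw":-0.3,"xyz":[356,120,-110],"angular":[0,0,-0.054]},{"jaw":-0.3,"xyz":[414,140,-110],"angular":[0,0,-0.054]},{"jaw":-0.3,"xyz":[455,154,-100],"angular":[0,0,-0.054]},{"jaw":-0.3,"xyz":[474,160,-80],"angular":[0,0,-0.054]}]' && python3 -m creep '[{"jaw":-0.3,"xyz":[0,0,20],"angular":[0,0,0]},{"jaw":-0.3,"xyz":[0,0,40],"angular":[0,0,0]},{"jaw":-0.3,"xyz":[0,0,50],"angular":[0,0,0]},{"jaw":-0.3,"xyz":[0,0,50],"angular":[0,0,0]}]'
python3 - <<'E'
from h import *
st(); im,d,m=shot('wrist','w7.png'); W=cloud(d,m)
E
```

```text
clock: 14.65
eef_pos: [627.5, 159.1, 187.8]
tool_rot: [3.14, -0.002, 1.608]
force: [0.6, 0.1, -1.1]
width: 37.3
gripper_force: 60.3
clock: 15.15
eef_pos: [626.5, 154.2, 136.5]
tool_rot: [-3.139, 0.001, 1.604]
force: [0.4, 1.0, -0.8]
width: 36.7
gripper_force: 60.3
t 15.15 [626.5 154.2 136.5] [-3.139e+00  1.000e-03  1.604e+00] w 36.7 q [-0.11  0.77 -0.3   1.62  0.29  0.8  -0.5 ]
```

View pics/w7.png

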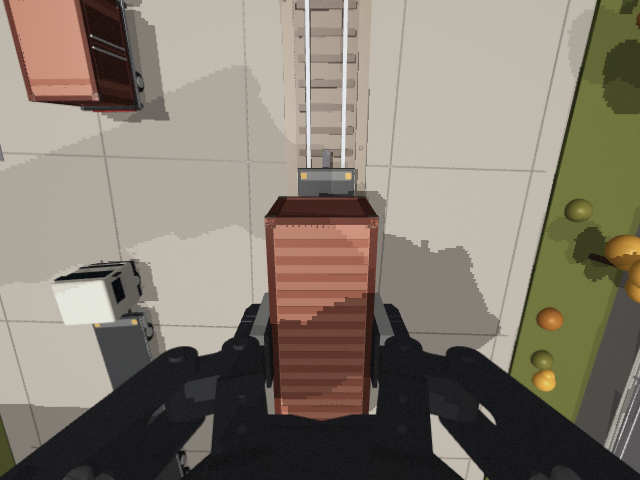

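The c20 box is held at (320,310), with the wagon deck's end showing at (327,182). I'll check both ends from the depth.

Run:
```python
from h import *
st(); im,d=viewer.get_image('wrist'); W=cloud(d,viewer.camera_model('wrist'))
c=W[150:300,322]; 
k=abs(c[:,2]-148)<8; print('box end y',c[k,1].max(),'z',np.median(c[k,2]))
k=abs(c[:,2]-26)<5; print('deck end y',c[k,1].max())
fit(W,590,690,195,225,20,32,'deckend'); fit(W,560,700,100,260,142,156,'boxtop')
```

```text
t 15.2 [627.1 154.8 137.4] [-3.141  0.     1.604] w 37.2 q [-0.11  0.77 -0.3   1.62  0.29  0.8  -0.5 ]
box end y 205.66617073807964 z 149.5318456354833
deck end y 209.17415034775416
deckend 1186 ctr [627.1 202.1] size 38.4 14.4 yaw 0.027 z 26.5 px 296 352 169 190
boxtop 21851 ctr [627.4 164.6] size 89.4 61.7 yaw 1.315 z 149.5 px 236 407 212 419
```

```bash
python3 -m creep '[{"jaw":-0.3,"xyz":[0,1.1,30],"angular":[0,0,0]},{"jaw":-0.3,"xyz":[0,1.1,55],"angular":[0,0,0]},{"jaw":-0.3,"xyz":[0,1.1,70],"angular":[0,0,0]},{"jaw":-0.3,"xyz":[0,1.1,77],"angular":[0,0,0]},{"jaw":-0.3,"xyz":[0,1.1,79],"angular":[0,0,0]},{"jaw":-0.3,"xyz":[0,1.1,80],"angular":[0,0,0]},{"jaw":-0.3,"xyz":[0,1.1,80],"angular":[0,0,0]}]'
```

```text
clock: 16.12
eef_pos: [628.8, 155.7, 58.2]
tool_rot: [3.14, -0.0, 1.605]
force: [-0.3, -0.4, -0.8]
width: 37.0
gripper_force: 60.3
```

```bash
python3 -m creep '[{"jaw":-0.3,"xyz":[-0.8,-0.5,1],"angular":[0,0,0]},{"jaw":-0.3,"xyz":[-0.8,-0.5,2],"angular":[0,0,0]},{"jaw":-0.3,"xyz":[-0.8,-0.5,3],"angular":[0,0,0]},{"jaw":-0.3,"xyz":[-0.8,-0.5,3.3],"angular":[0,0,0]},{"jaw":-0.3,"xyz":[-0.8,-0.5,3.3],"angular":[0,0,0]}]'
```

```text
clock: 16.75
eef_pos: [627.8, 154.8, 54.2]
tool_rot: [-3.142, 0.0, 1.605]
force: [-0.4, -0.1, -0.2]
width: 37.3
gripper_force: 60.3
```

```bash
python3 -m creep '[{"jaw":-0.3,"xyz":[0,0.3,0.4],"angular":[0,0,0]},{"jaw":-0.3,"xyz":[0,0.3,0.8],"angular":[0,0,0]},{"jaw":-0.3,"xyz":[0,0.3,0.8],"angular":[0,0,0]}]'
```

```text
clock: 17.12
eef_pos: [627.9, 154.8, 54.1]
tool_rot: [-3.141, 0.0, 1.605]
force: [-2.9, -1.3, 6.1]
width: 37.2
gripper_force: 61.3
```

```bash
python3 -m creep '[{"jaw":-0.3,"xyz":[0,0,-0.6],"angular":[0,0,0]},{"jaw":1,"xyz":[0,0,-0.6],"angular":[0,0,0]},{"jaw":1,"xyz":[0,0,-0.6],"angular":[0,0,0]},{"jaw":1,"xyz":[0,0,-0.6],"angular":[0,0,0]},{"jaw":1,"xyz":[0,0,-25],"angular":[0,0,0]},{"jaw":1,"xyz":[0,0,-80],"angular":[0,0,0]},{"jaw":1,"xyz":[-25,-10,-140],"angular":[0,0,0]},{"jaw":1,"xyz":[-75,-30,-180],"angular":[0,0,0]},{"jaw":1,"xyz":[-90,-40,-200],"angular":[0,0,0]},{"jaw":1,"xyz":[-90,-40,-200],"angular":[0,0,0]},{"jaw":1,"xyz":[-90,-40,-200],"angular":[0,0,0]}]'
python3 - <<'E'
from h import *
st(); im,d,m=shot('wrist','w8.png'); W=cloud(d,m)
fit(W,570,690,90,230,59,72,'c20top'); fit(W,590,670,205,222,20,32,'deckend+y');fit(W,590,670,95,112,20,32,'deckend-y')
cv2.imwrite('pics/w8c.png',cv2.resize(im[20:300,240:520,::-1],None,fx=2,fy=2))
E
```

```text
clock: 18.5
eef_pos: [591.1, 64.5, 252.8]
tool_rot: [-3.141, -0.001, 1.606]
force: [-0.3, 0.6, -0.4]
width: 85.1
gripper_force: 0.0
t 18.5 [591.1  64.5 252.8] [-3.141e+00 -1.000e-03  1.606e+00] w 85.1 q [ 0.07  0.56 -0.36  1.67  0.23  0.95 -0.34]
c20top 5372 ctr [626.9 158.2] size 94.7 38.1 yaw 1.606 z 65.2 px 346 394 52 171
deckend+y few
deckend-y few
```

View pics/w8c.png

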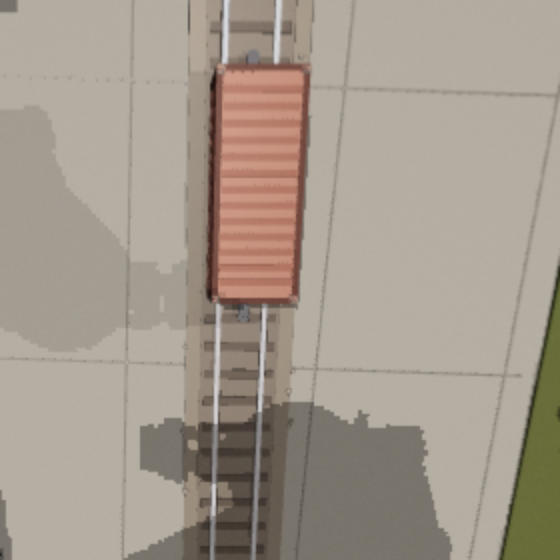

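c20 is square on wagon20, within about 1 mm. Next is c31.

```bash
python3 -m creep '[{"jaw":1,"xyz":[-30,-10,-30],"angular":[0,0,0]},{"jaw":1,"xyz":[-85,-30,-57],"angular":[0,0,0.05]},{"jaw":1,"xyz":[-140,-50,-57],"angular":[0,0,0.05]},{"jaw":1,"xyz":[-196,-70,-57],"angular":[0,0,0.05]},{"jaw":1,"xyz":[-252,-90,-57],"angular":[0,0,0.05]},{"jaw":1,"xyz":[-308,-110,-57],"angular":[0,0,0.05]},{"jaw":1,"xyz":[-364,-130,-57],"angular":[0,0,0.05]},{"jaw":1,"xyz":[-395,-141,-57],"angular":[0,0,0.05]},{"jaw":1,"xyz":[-400,-143,-57],"angular":[0,0,0.05]},{"jaw":1,"xyz":[-400,-143,-57],"angular":[0,0,0.05]},{"jaw":1,"xyz":[-400,-143,-57],"angular":[0,0,0.05]}]'
python3 - <<'E'
from h import *
st(); im,d,m=shot('wrist','w9.png'); W=cloud(d,m); stack(W); fit(W,590,690,-300,-90,21,32,'w31')
E
```

```text
clock: 19.92
eef_pos: [463.1, -338.8, 310.1]
tool_rot: [3.141, -0.001, 1.558]
force: [1.2, 0.1, 0.3]
width: 85.4
gripper_force: 0.0
t 19.93 [ 463.1 -338.8  310.1] [ 3.141e+00 -1.000e-03  1.558e+00] w 85.4 q [ 0.79  0.47 -0.32  1.65  0.16  1.05  0.41]
c12 few
c20 few
c31 5505 ctr [ 458.2 -301.9] size 147.1 38.0 yaw 1.547 z 79.9 px 298 337 96 243
c40 722 ctr [ 457.4 -214.6] size 37.9 18.5 yaw 3.124 z 39.8 px 297 333 76 95
w31 5011 ctr [ 639.7 -200.6] size 131.4 40.1 yaw 1.604 z 26.0 px 462 510 0 135
```

```bash
python3 -m creep '[{"jaw":1,"xyz":[30,-5,50],"angular":[0,0,0.01]},{"jaw":1,"xyz":[37,-5.4,110],"angular":[0,0,0.01]},{"jaw":1,"xyz":[37,-5.4,165],"angular":[0,0,0.01]},{"jaw":1,"xyz":[37,-5.4,210],"angular":[0,0,0.01]},{"jaw":1,"xyz":[37,-5.4,234],"angular":[0,0,0.01]},{"jaw":1,"xyz":[37,-5.4,244],"angular":[0,0,0.01]},{"jaw":1,"xyz":[37,-5.4,244],"angular":[0,0,0.01]},{"jaw":1,"xyz":[37,-5.4,244],"angular":[0,0,0.01]},{"jaw":-0.3,"xyz":[37,-5.4,244],"angular":[0,0,0.01]},{"jaw":-0.3,"xyz":[37,-5.4,244],"angular":[0,0,0.01]},{"jaw":-0.3,"xyz":[37,-5.4,244],"angular":[0,0,0.01]},{"jaw":-0.3,"xyz":[37,-5.4,244],"angular":[0,0,0.01]}]'; python3 -c "
from h import *; st()"
```

```text
clock: 21.48
eef_pos: [457.7, -304.3, 67.1]
tool_rot: [3.14, 0.001, 1.545]
force: [0.1, 0.7, 5.3]
width: 37.0
gripper_force: 61.0
t 21.48 [ 457.7 -304.3   67.1] [3.140e+00 1.000e-03 1.545e+00] w 37.0 q [ 0.67  0.76 -0.2   1.94  0.31  0.47  0.22]
```

```bash
python3 -m creep '[{"jaw":-0.3,"xyz":[0,0,-12],"angular":[0,0,0]},{"jaw":-0.3,"xyz":[0,0,-50],"angular":[0,0,0]},{"jaw":-0.3,"xyz":[12,18,-90],"angular":[0,0,-0.058]},{"jaw":-0.3,"xyz":[40,60,-100],"angular":[0,0,-0.058]},{"jaw":-0.3,"xyz":[70,107,-100],"angular":[0,0,-0.058]},{"jaw":-0.3,"xyz":[100,152,-90],"angular":[0,0,-0.058]},{"jaw":-0.3,"xyz":[113,173,-80],"angular":[0,0,-0.058]},{"jaw":-0.3,"xyz":[117,179,-70],"angular":[0,0,-0.058]},{"jaw":-0.3,"xyz":[117,179,-70],"angular":[0,0,-0.058]},{"jaw":-0.3,"xyz":[117,179,-70],"angular":[0,0,-0.058]}]'
python3 - <<'E'
from h import *
st(); im,d,m=shot('wrist','w10.png'); W=cloud(d,m)
c=W[100:300,322]; 
k=abs(c[:,2]-150)<8; print('box end y',c[k,1].max(),'z',np.median(c[k,2]))
fit(W,590,690,-130,-105,20,32,'deckend'); fit(W,600,690,-180,-90,20,32,'deck')
fit(W,560,700,-250,-90,143,157,'boxtop'); st()
E
```

```text
clock: 22.72
eef_pos: [637.7, -193.6, 136.6]
tool_rot: [-3.14, 0.001, 1.601]
force: [0.3, 0.5, -0.8]
width: 37.0
gripper_force: 60.6
t 22.73 [ 637.7 -193.6  136.6] [-3.140e+00  1.000e-03  1.601e+00] w 37.0 q [ 0.4   0.79 -0.26  1.56  0.25  0.83  0.07]
box end y -116.88907030267683 z 149.51919337230055
deckend 415 ctr [ 637.6 -114.7] size 38.4 3.7 yaw 0.029 z 26.2 px 296 355 127 133
deck 415 ctr [ 637.6 -114.7] size 38.4 3.7 yaw 0.029 z 26.2 px 296 355 127 133
boxtop 31792 ctr [ 639.6 -171. ] size 112.3 63.5 yaw 1.418 z 149.5 px 236 407 135 419
t 22.77 [ 638.  -193.5  136.9] [-3.141e+00  1.000e-03  1.601e+00] w 37.6 q [ 0.4   0.79 -0.26  1.56  0.25  0.83  0.07]
```

View pics/w10.png

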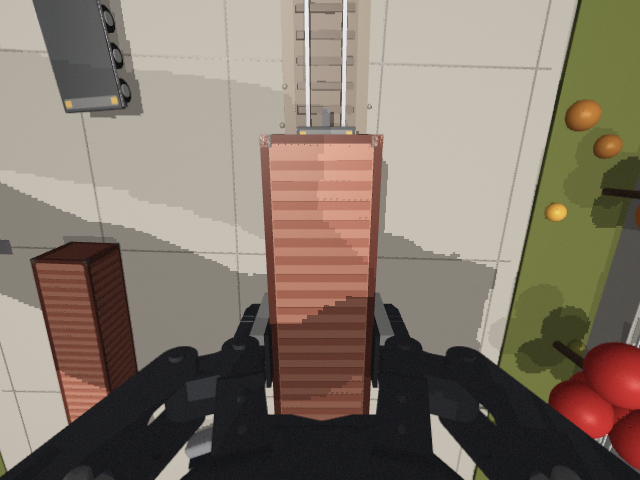

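The view shows c31 held at (322,270) and the wagon's deck end just beyond it at (327,130). Both agree with the estimates.

```bash
python3 -m creep '[{"jaw":-0.3,"xyz":[0.5,1.5,30],"angular":[0,0,0]},{"jaw":-0.3,"xyz":[0.5,1.5,55],"angular":[0,0,0]},{"jaw":-0.3,"xyz":[0.5,1.5,70],"angular":[0,0,0]},{"jaw":-0.3,"xyz":[0.5,1.5,76],"angular":[0,0,0]},{"jaw":-0.3,"xyz":[0.5,1.5,79],"angular":[0,0,0]},{"jaw":-0.3,"xyz":[0.5,1.5,79],"angular":[0,0,0]},{"jaw":-0.3,"xyz":[0.5,1.5,79],"angular":[0,0,0]}]'
```

```text
clock: 23.65
eef_pos: [641.0, -191.3, 58.2]
tool_rot: [3.14, 0.0, 1.603]
force: [-0.7, -0.3, -2.1]
width: 36.9
gripper_force: 60.6
```

```bash
python3 -m creep '[{"jaw":-0.3,"xyz":[-1.1,-1.3,1],"angular":[0,0,0]},{"jaw":-0.3,"xyz":[-1.1,-1.3,2],"angular":[0,0,0]},{"jaw":-0.3,"xyz":[-1.1,-1.3,3],"angular":[0,0,0]},{"jaw":-0.3,"xyz":[-1.1,-1.3,3.6],"angular":[0,0,0]},{"jaw":-0.3,"xyz":[-1.1,-1.3,4],"angular":[0,0,0]},{"jaw":-0.3,"xyz":[-1.1,-1.3,4],"angular":[0,0,0]}]'
```

```text
clock: 24.4
eef_pos: [639.3, -192.3, 53.4]
tool_rot: [-3.142, -0.0, 1.603]
force: [-0.4, 0.1, -0.9]
width: 37.1
gripper_force: 60.6
```

```bash
python3 -m creep '[{"jaw":-0.3,"xyz":[0,0,0.4],"angular":[0,0,0]},{"jaw":-0.3,"xyz":[0,0,0.8],"angular":[0,0,0]},{"jaw":-0.3,"xyz":[0,0,0.8],"angular":[0,0,0]}]'
```

```text
clock: 24.78
eef_pos: [639.4, -192.3, 53.1]
tool_rot: [3.141, 0.0, 1.603]
force: [-1.4, -0.0, 2.8]
width: 37.0
gripper_force: 61.1
```

```bash
python3 -m creep '[{"jaw":-0.3,"xyz":[0,0,0.4],"angular":[0,0,0]},{"jaw":1,"xyz":[0,0,0.4],"angular":[0,0,0]},{"jaw":1,"xyz":[0,0,0.4],"angular":[0,0,0]},{"jaw":1,"xyz":[0,0,0.4],"angular":[0,0,0]},{"jaw":1,"xyz":[0,0,-25],"angular":[0,0,0]},{"jaw":1,"xyz":[0,0,-80],"angular":[0,0,0]},{"jaw":1,"xyz":[-25,-25,-135],"angular":[0,0,0]},{"jaw":1,"xyz":[-65,-65,-180],"angular":[0,0,0.045]},{"jaw":1,"xyz":[-105,-108,-220],"angular":[0,0,0.045]},{"jaw":1,"xyz":[-130,-140,-250],"angular":[0,0,0.045]},{"jaw":1,"xyz":[-135,-144,-255],"angular":[0,0,0.045]},{"jaw":1,"xyz":[-135,-144,-255],"angular":[0,0,0.045]}]'
python3 - <<'E'
from h import *
st(); im,d,m=shot('wrist','w11.png'); W=cloud(d,m); fit(W,400,520,-450,-150,34,46,'c40'); fit(W,590,690,-300,-90,60,72,'c31'); fit(W,590,690,-300,-90,20,32,'w31'); st()
E
```

```text
clock: 26.28
eef_pos: [499.5, -332.6, 308.2]
tool_rot: [3.14, 0.001, 1.556]
force: [0.7, 0.4, -0.1]
width: 85.3
gripper_force: 0.0
t 26.27 [ 499.5 -332.6  308.2] [3.140e+00 1.000e-03 1.556e+00] w 85.3 q [ 0.74  0.51 -0.31  1.58  0.17  1.07  0.37]
c40 5852 ctr [ 456.9 -297.8] size 190.3 38.2 yaw 1.562 z 38.8 px 262 301 82 254
c31 5643 ctr [ 639.2 -199.9] size 121.2 39.7 yaw 1.605 z 64.8 px 441 491 0 138
w31 few
t 26.32 [ 500.2 -330.9  307.2] [ 3.141e+00 -1.000e-03  1.558e+00] w 85.3 q [ 0.73  0.51 -0.31  1.58  0.17  1.07  0.37]
```

View pics/w11.png

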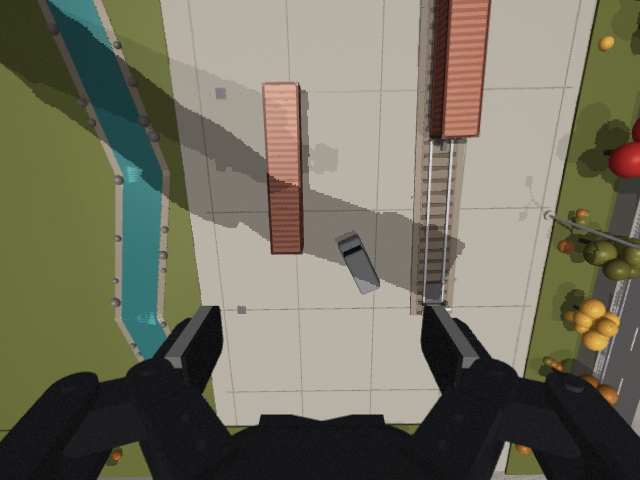

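c40 is alone at (283,168) px, with the van clear at (358,264) and c31 on its wagon at (465,65). I'll grasp c40.

```bash
python3 -m creep '[{"jaw":1,"xyz":[25,-35,30],"angular":[0,0,0]},{"jaw":1,"xyz":[33,-43.4,80],"angular":[0,0,0]},{"jaw":1,"xyz":[33,-43.4,138],"angular":[0,0,0]},{"jaw":1,"xyz":[33,-43.4,195],"angular":[0,0,0]},{"jaw":1,"xyz":[33,-43.4,240],"angular":[0,0,0]},{"jaw":1,"xyz":[33,-43.4,265],"angular":[0,0,0]},{"jaw":1,"xyz":[33,-43.4,278],"angular":[0,0,0]},{"jaw":1,"xyz":[33,-43.4,280],"angular":[0,0,0]},{"jaw":1,"xyz":[33,-43.4,280],"angular":[0,0,0]},{"jaw":1,"xyz":[33,-43.4,280],"angular":[0,0,0]}]'
```

```text
clock: 27.58
eef_pos: [457.4, -298.6, 28.7]
tool_rot: [3.14, 0.001, 1.558]
force: [-1.2, 0.4, -0.2]
width: 85.5
gripper_force: 0.0
```

```bash
python3 -m creep '[{"jaw":1,"xyz":[0,0,1.5],"angular":[0,0,0]},{"jaw":-0.3,"xyz":[0,0,1.5],"angular":[0,0,0]},{"jaw":-0.3,"xyz":[0,0,1.5],"angular":[0,0,0]},{"jaw":-0.3,"xyz":[0,0,1.5],"angular":[0,0,0]},{"jaw":-0.3,"xyz":[0,0,1.5],"angular":[0,0,0]}]'
```

```text
clock: 28.2
eef_pos: [456.8, -298.4, 26.4]
tool_rot: [3.141, 0.0, 1.558]
force: [-0.7, 0.2, 3.8]
width: 37.7
gripper_force: 60.9
```

```bash
python3 -m creep '[{"jaw":-0.3,"xyz":[0,0,-12],"angular":[0,0,0]},{"jaw":-0.3,"xyz":[0,0,-50],"angular":[0,0,0]},{"jaw":-0.3,"xyz":[20,1,-95],"angular":[0,0,0]},{"jaw":-0.3,"xyz":[65,3,-110],"angular":[0,0,-0.06]},{"jaw":-0.3,"xyz":[120,6,-110],"angular":[0,0,-0.122]},{"jaw":-0.3,"xyz":[175,9,-110],"angular":[0,0,-0.122]},{"jaw":-0.3,"xyz":[230,12,-110],"angular":[0,0,-0.122]},{"jaw":-0.3,"xyz":[270,14,-105],"angular":[0,0,-0.122]},{"jaw":-0.3,"xyz":[285,14.5,-100],"angular":[0,0,-0.122]},{"jaw":-0.3,"xyz":[287,14.5,-100],"angular":[0,0,-0.122]},{"jaw":-0.3,"xyz":[287,14.5,-100],"angular":[0,0,-0.122]},{"jaw":-0.3,"xyz":[287,14.5,-100],"angular":[0,0,-0.122]}]'
python3 - <<'E'
from h import *
st(); im,d,m=shot('wrist','w12.png'); W=cloud(d,m)
T=cloud(d,m); k=(abs(W[...,2]-140)<8); k[:,:290]=0;k[:,355:]=0
print('box far row pts',W[k][:,1].max()); v=np.where(k)[0].min(); print(v, W[v+2,290:355][::16].round(1))
fit(W,420,540,60,180,39,55,'arcab'); fit(W,420,540,60,104,15,26,'ardeck'); st()
E
```

```text
clock: 29.7
eef_pos: [475.0, -12.9, 126.3]
tool_rot: [3.141, 0.001, 1.678]
force: [1.1, -0.5, -1.6]
width: 37.3
gripper_force: 60.4
t 29.7 [475.  -12.9 126.3] [3.141e+00 1.000e-03 1.678e+00] w 37.3 q [ 0.11  0.59 -0.21  2.11  0.26  0.47 -0.19]
box far row pts 81.20046974165089
74 [[455.2  78.7 139.7]
 [459.9  79.1 140.4]
 [464.5  79.6 140.1]
 [469.1  80.2 139.3]
 [473.7  80.7 139.8]]
arcab 4945 ctr [461.6 112.2] size 37.0 32.1 yaw 0.108 z 45.8 px 287 358 0 70
ardeck few
t 29.75 [475.  -12.8 126.3] [3.141 0.    1.678] w 36.9 q [ 0.11  0.59 -0.21  2.11  0.26  0.47 -0.19]
```

View pics/w12.png

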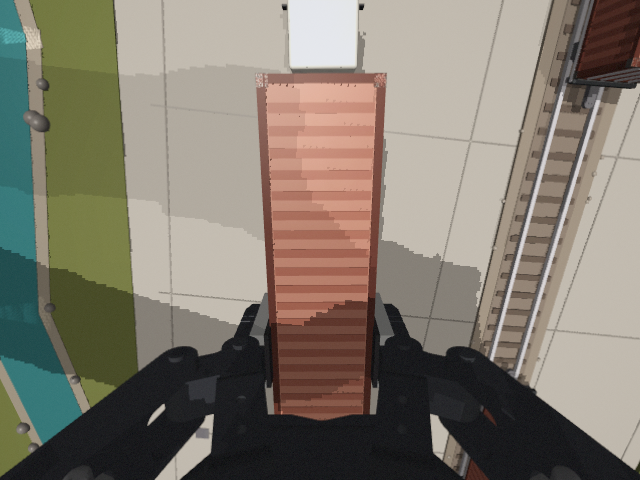

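The c40 box is held at (320,240), in line with the tractor cab at (322,35). The gap in the image says it needs about 3 mm more towards the cab.

```bash
python3 -m creep '[{"jaw":-0.3,"xyz":[2.8,0,30],"angular":[0,0,0]},{"jaw":-0.3,"xyz":[2.8,0,52],"angular":[0,0,0]},{"jaw":-0.3,"xyz":[2.8,0,66],"angular":[0,0,0]},{"jaw":-0.3,"xyz":[2.8,0,72],"angular":[0,0,0]},{"jaw":-0.3,"xyz":[2.8,0,74],"angular":[0,0,0]},{"jaw":-0.3,"xyz":[2.8,0,74],"angular":[0,0,0]},{"jaw":-0.3,"xyz":[2.8,0,74],"angular":[0,0,0]}]'
python3 - <<'E'
from h import *
st(); im,d=viewer.get_image('wrist'); m=viewer.camera_model('wrist'); W=cloud(d,m)
k=(abs(W[...,2]-66)<8); k[:,:290]=0;k[:,355:]=0
Q=W[k];print('box far end', Q[abs(Q[:,0]-464.5)<3][:,1].max())
fit(W,420,540,60,180,39,52,'arcab')
c=W[0:120,322]; print(c[::6].round(0).tolist())
E
```

```text
clock: 30.62
eef_pos: [475.0, -8.7, 52.6]
tool_rot: [3.14, 0.0, 1.68]
force: [0.4, -0.2, -2.1]
width: 37.1
gripper_force: 60.5
t 30.62 [475.   -8.7  52.6] [3.14 0.   1.68] w 37.1 q [ 0.05  0.73 -0.13  2.14  0.32  0.28 -0.25]
box far end 84.57295278709734
arcab 5259 ctr [462.5 102.6] size 37.1 13.3 yaw 0.108 z 45.6 px 267 378 0 48
[[462.0, 108.0, 47.0], [462.0, 107.0, 44.0], [462.0, 105.0, 46.0], [462.0, 103.0, 47.0], [462.0, 102.0, 45.0], [463.0, 100.0, 46.0], [463.0, 99.0, 44.0], [463.0, 97.0, 46.0], [463.0, 97.0, 38.0], [463.0, 96.0, 29.0], [463.0, 96.0, 18.0], [463.0, 95.0, 13.0], [463.0, 93.0, 14.0], [464.0, 83.0, 66.0], [465.0, 82.0, 66.0], [465.0, 80.0, 67.0], [465.0, 78.0, 66.0], [465.0, 77.0, 66.0], [465.0, 75.0, 64.0], [465.0, 73.0, 65.0]]
```

```bash
python3 -m creep '[{"jaw":-0.3,"xyz":[-0.4,0,1.5],"angular":[0,0,0]},{"jaw":-0.3,"xyz":[-0.4,0,3],"angular":[0,0,0]},{"jaw":-0.3,"xyz":[-0.4,0,4],"angular":[0,0,0]},{"jaw":-0.3,"xyz":[-0.4,0,5],"angular":[0,0,0]},{"jaw":-0.3,"xyz":[-0.4,0,5.5],"angular":[0,0,0]},{"jaw":-0.3,"xyz":[-0.4,0,5.5],"angular":[0,0,0]}]'
```

```text
clock: 31.42
eef_pos: [474.6, -9.1, 46.6]
tool_rot: [-3.141, -0.0, 1.68]
force: [-0.3, 0.5, -2.1]
width: 37.2
gripper_force: 60.5
```

```bash
python3 -m creep '[{"jaw":-0.3,"xyz":[0,0.2,0.4],"angular":[0,0,0]},{"jaw":-0.3,"xyz":[0,0.2,0.8],"angular":[0,0,0]},{"jaw":-0.3,"xyz":[0,0.2,0.8],"angular":[0,0,0]}]'
```

```text
clock: 31.8
eef_pos: [474.8, -9.1, 46.3]
tool_rot: [3.141, 0.0, 1.68]
force: [-1.0, -1.1, 5.4]
width: 36.9
gripper_force: 61.6
```

```bash
python3 -m creep '[{"jaw":-0.3,"xyz":[0,0,0.4],"angular":[0,0,0]},{"jaw":1,"xyz":[0,0,0.4],"angular":[0,0,0]},{"jaw":1,"xyz":[0,0,0.4],"angular":[0,0,0]},{"jaw":1,"xyz":[0,0,0.4],"angular":[0,0,0]},{"jaw":1,"xyz":[0,0,-25],"angular":[0,0,0]},{"jaw":1,"xyz":[0,0,-80],"angular":[0,0,0]},{"jaw":1,"xyz":[-15,0,-140],"angular":[0,0,0]},{"jaw":1,"xyz":[-50,0,-190],"angular":[0,0,0]},{"jaw":1,"xyz":[-80,0,-240],"angular":[0,0,0]},{"jaw":1,"xyz":[-100,0,-270],"angular":[0,0,0]},{"jaw":1,"xyz":[-100,0,-270],"angular":[0,0,0]},{"jaw":1,"xyz":[-100,0,-270],"angular":[0,0,0]}]'
python3 - <<'E'
from h import *
st(); im,d,m=shot('wrist','w13.png'); W=cloud(d,m); fit(W,400,540,-140,94,54,66,'c40'); fit(W,400,540,90,180,38,52,'arcab');fit(W,590,690,-300,-90,60,72,'c31');st()
E
python3 -m creep '[{"jaw":1,"xyz":[-40,10,0],"angular":[0,0,0]},{"jaw":1,"xyz":[-95,20,0],"angular":[0,0,0.07]},{"jaw":1,"xyz":[-150,40,0],"angular":[0,0,0.07]},{"jaw":1,"xyz":[-170,50,0],"angular":[0,0,0.07]},{"jaw":1,"xyz":[-170,50,0],"angular":[0,0,0.07]},{"jaw":1,"xyz":[-170,50,0],"angular":[0,0,0.07]},{"jaw":1,"xyz":[-170,50,0],"angular":[0,0,0.07]}]'
python3 - <<'E'
from h import *
st(); im,d,m=shot('wrist','w14.png'); W=cloud(d,m); fit(W,590,690,-300,-90,60,72,'c31');fit(W,590,690,-320,-262,20,32,'w31end-');fit(W,590,690,-117,-90,20,32,'w31end+');st()
a=cv2.imread('pics/w13.png')[20:330,180:620]; b=cv2.imread('pics/w14.png')[20:330,180:620]
cv2.imwrite('pics/fin.png',cv2.resize(np.hstack([a,b]),(800,282)))
E
```

```text
clock: 33.3
eef_pos: [484.9, -107.8, 314.9]
tool_rot: [-3.14, -0.001, 1.68]
force: [-0.7, 0.3, -0.1]
width: 85.3
gripper_force: 0.0
t 33.3 [ 484.9 -107.8  314.9] [-3.14e+00 -1.00e-03  1.68e+00] w 85.3 q [ 0.42  0.35 -0.35  1.84  0.14  0.98  0.12]
c40 7326 ctr [473.8  -9.4] size 189.8 38.1 yaw 1.683 z 59.4 px 303 342 4 202
arcab few
c31 2688 ctr [ 637.3 -169.5] size 109.7 38.9 yaw 1.608 z 65.3 px 426 471 227 315
t 33.35 [ 484.8 -107.5  314.5] [-3.139e+00 -1.000e-03  1.681e+00] w 85.6 q [ 0.42  0.35 -0.35  1.84  0.14  0.98  0.12]
clock: 34.22
eef_pos: [553.7, -270.2, 315.7]
tool_rot: [-3.141, -0.001, 1.612]
force: [-0.5, -0.1, 0.4]
width: 85.5
gripper_force: 0.0
t 34.23 [ 553.7 -270.2  315.7] [-3.141e+00 -1.000e-03  1.612e+00] w 85.5 q [ 0.58  0.53 -0.28  1.53  0.16  1.11  0.31]
c31 5589 ctr [ 638.8 -189.1] size 147.2 38.6 yaw 1.605 z 66.0 px 385 432 52 202
w31end- few
w31end+ few
t 34.27 [ 553.8 -270.6  316. ] [-3.141 -0.     1.612] w 85.3 q [ 0.58  0.53 -0.28  1.53  0.16  1.11  0.31]
```

View pics/fin.png

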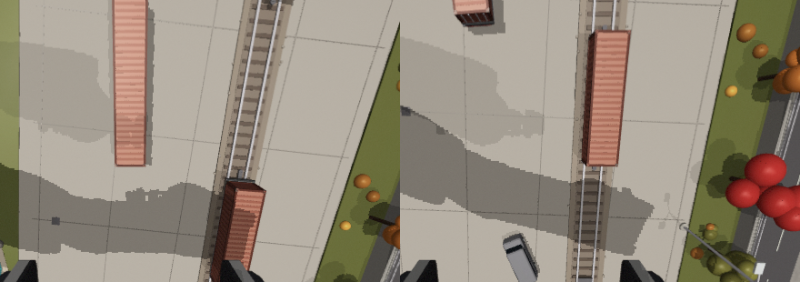

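c31 is centred: it measures (638.8,-189.1) and the deck is at (639.4,-189.7). c40 is about 1 mm off. I'll run a last relative check with the fixed camera.

Run:
```python
from h import *
im,d,m=shot('top','top1.png'); W=cloud(d,m)
def f(*a): fit(W,*a)
f(420,540,-140,94,54,68,'c40 '); f(420,520,80,150,40,53,'arcab (was 459.6 113.0)')
f(420,540,220,305,50,66,'c12'); f(440,520,300,360,34,48,'lcab (476.7 325.3)')
f(590,680,90,230,60,74,'c20 (deck was 626.3 159.3)'); f(590,680,-300,-90,60,74,'c31 (deck 637.6 -188.9)')
f(500,600,-470,-360,25,42,'van'); st()
```

```text
c40  1053 ctr [472.5  -9.8] size 189.5 38.7 yaw 1.681 z 60.4 px 281 355 263 287
arcab (was 459.6 113.0) 183 ctr [459.6 113.3] size 36.6 33.1 yaw 0.026 z 46.2 px 264 277 277 291
c12 328 ctr [479.2 272.7] size 57.4 38.3 yaw 1.577 z 58.0 px 196 218 272 287
lcab (476.7 325.3) 147 ctr [476.9 325. ] size 33.7 27.4 yaw 0.009 z 40.2 px 183 193 276 289
c20 (deck was 626.3 159.3) 459 ctr [625.3 158. ] size 93.2 39.4 yaw 1.608 z 66.0 px 232 267 212 228
c31 (deck 637.6 -188.9) 749 ctr [ 636.9 -188.9] size 147.7 40.2 yaw 1.603 z 66.0 px 355 411 199 217
van few
t 34.33 [ 553.8 -271.   316.1] [ 3.142 -0.     1.611] w 85.4 q [ 0.58  0.53 -0.28  1.52  0.16  1.11  0.31]
```

```bash
python3 -c "
from h import *
print(ctrl.finish_job())"
```

```text
the job is handed in; nothing more can be done
None
```

I handed the job in at about 34 s: all four containers are on their matching vehicles, within about 1.5 mm of centre. The two cabs still measure where they started, and the arm never went near the van or forklift, though I didn't re-measure either at the end.

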